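# Tally the beetle under the stereo microscope

### The arm

A 7-joint arm with a two-finger parallel gripper is mounted at the origin on the work surface. World frame = base frame: x ahead of the robot, y to its left, z up, the work surface at z = 0. Lengths are in m, angles in rad, forces in N, time in s.
With the tool pointing down it reaches from about 0.4 to 0.9 m from the base axis. Payload 5.6 kg.
Tool frame: the origin (TCP) lies midway between the tips of the shut fingers; the grasp point (between the pads) lies 19 mm behind it; y points along the fingers, z is the direction in which the jaws open and shut, and the axes are right-handed (so a half turn about y gives the same grasp; the last joint's range is limited). The gripper opens to 92 mm and grips with 3 to 60 N. Pads are 20 mm wide; open, the fingers measure 128 mm over their backs; the gripper's body (75 mm by 189 mm) begins 69 mm behind the grasp point.
Start: joints at [-1.345, 0.468, -0.012, 1.603, 0.006, 1.071, -0.056], TCP at [0.173, 0.627, 0.215] pointing down, gripper open.
Joint ranges: [-2.53, 2.53], [-0.31, 2.02], [-1.57, 1.55], [0.28, 2.44], [-1.29, 4.43], [0.15, 1.84], [-2.92, 2.92]. Speed limits (rad/s): [2.57, 2.57, 3.14, 3.14, 3.14, 3.14, 3.14].

### API

Orientations are given as a 3x3 rotation matrix whose columns are the frame's x, y, z axes.
In Python, from station import env, effector, solver, viewer, workorder, search_frame, tip_of gives the robot as it stands. Calls block until the motion is done:
- env.reach(position, orientation): joint-space move of the TCP to a pose.
- env.movel(position, frame=None, rate=0.15): straight line of the TCP; frame=None keeps the orientation; rate is the mean speed in m/s.
- env.goto_joints(angles): joint-space move.
- effector.release() and effector.grasp(squeeze=None): open the fingers fully, or close them until they stop; squeeze is the grip in N (None keeps the last).
- env.pause(seconds).
- solver.inverse_kinematics(position, orientation): joint angles nearest the present ones, or None.
- env.sense(): the state.
- viewer.read_camera(name): name is "scene" or "side" or "wrist"; returns (picture, depth): 420x560x3 uint8, red, green, blue; 420x560 float32, m along the optical axis (not along the pixel's ray), 0 where there is no reading.
- viewer.camera_info(name): a dict with "intrinsics" (3x3 intrinsics, pixels), "eye" and "rotation" of the camera in the world; the wrist camera has in their place "T_tool_cam" (4x4, takes a point from camera to tool coordinates, whose origin is the TCP and whose axes are the tool frame's). Camera axes: x right, y up, looking along -z (the intrinsics and any distortion apply to the point x, -y, -z); pixel columns grow to the right and rows downward; lengths in m; the calibration is good to about 2 mm. A picture is of the moment at which its call begins: read the wrist's pose just before it. camera_info takes no time and is no camera call.
A pose or a line that the arm cannot do raises env.PlanningError and nothing moves.
- workorder.finish_job(): hands the job in, once; it reports no verdict.
Trained networks look in the newest picture that a camera, given by its name, has taken for a name from the list of things; names that differ only in an ending like _2 or _b are one class to them, and where a whole thing is asked for, a point or a joint stands for the part that bears it (a point fixed in the world has none). Each returns a list of dicts, best first, with "score" (0 to 1); they miss things now and then, are a little off and sometimes report something else, mostly with a low value. They report only what shows in the picture. A call takes as long as a camera call.
- search_frame(camera, name): "at" ([x, y, z] in m, in world coordinates, good to about 4 mm: the middle of the surface that is visible of it).
- tip_of(camera, name): "at" ([x, y, z] in m, in world coordinates, good to about 4 mm: a listed point, or the origin of a listed thing).
The state is a dict: "t": time; "joint_positions": joint angles; "joint_velocities": joint speeds; "tau": joint torques, N m; "ee_pos": TCP position; "tcp_rot": TCP orientation; "wrist_force": force on the tool from outside, world axes, zero at the start; "moment": the same for the moment, N m; "gripper_width": finger opening in m.
Only numpy, scipy, OpenCV 4.12 (cv2) and the standard library are available. Lean on these libraries where they do the work, as an engineer would, in place of code of your own. Each camera call takes 0.05 s, during which the arm holds its last target. There are 200 camera calls.

### The job

The beetle block lying on the microscope stage has been identified, so count it and clear the stage. Click it up once on the bench tally counter - pull the side lever over fully to its stop, then let it spring right back - and set the block down flat in the empty half of the green tray of counted specimens (do the two in either order). Put it down rather than drop it, do not knock the microscope, and leave the other specimens, the beaker, the bottle and the needle where they are.

Things in the scene. Friction and masses are not known exactly. Their poses are not given: they have to be found in the camera images.
- specimen_center (a point): Centre of the block to be counted: a clear resin block with a dark green beetle and a cream underside, 80 (its x) x 45 (its y) x 30 mm (its z, up), about 125 g, lying loose on the round white stage of the stereo microscope. Site at its centre, 15 mm above its underside; x along its length, which lies along the microscope's x to within 6 degrees.
- microscope: Silver stereo microscope, fixed. Origin on the table under the stage centre, z up. Base x -75 to 75, y -140 to 80 mm; white stage disc 95 mm across, top 32 mm above the table. Column 25 mm thick at y = -115 mm (foot 52 mm thick, 64 mm high); the stage is open to -x, +x and +y. Its +y looks away from the robot, its +x to the robot's right.
- scope_head (a point): Centre of the underside of the microscope's head, 197 mm above the table over the stage centre. The head is 60 mm across, from 30 mm higher 74 mm; a body 110 mm wide (x) starts 113 mm higher, with eyepieces leaning out to y = 103 mm. It leaves no room to reach the block straight from above: come in slantwise, tool tilted 35 to 45 degrees, along its x from an open side.
- scope_knobs (a point): On the column's axis (y = -115 mm in the microscope's frame) 280 mm above the table, between the two black focus knobs, 46 mm across, which stick out to x = +-52 mm. Keep clear.
- counter: Grey bench tally counter, fixed. Origin: centre of its underside, z up, x away from the robot at yaw 0. Foot plate 85 (x) x 112 (y) x 6 mm; housing 68 (x) x 84 (y), 72 mm high, with white drums in a window in its top; black reset knob on its +y side (leave it), lever on its -y side.
- lever_axis (a point): Point on the lever's axis, which is parallel to the counter's y, 42 mm above the table at the counter's x = 0; point beside the knob's middle, at y = -71 mm in the counter's frame. The knob's centre moves on a circle of 62 mm radius about it.
- lever_knob (a point): Centre of the lever's black knob, a bar 16 mm thick, 36 mm long, parallel to the counter's y; moves with the lever. At rest it is at x = +24, y = -71, z = 99 mm in the counter's frame; at the stop x = -24, z = 99, half-way z = 104 mm. A flat arm, 14 mm wide, holds its inner end (y = -50 mm). Hook it from behind (+x) with shut fingers and pull to -x, or pinch it.
- lever (a joint): Angle of the lever in rad: 0 at rest, 0.80 at its stop, growing as the knob is pulled to the counter's -x. A spring always drives it back to 0: pulling takes about 3.5 N at the knob over the idle start, 5 to 7 N from there to the stop. Let go, it comes back by itself in about half a second.
- count_wheel (a joint): Turn of the units drum in rad, 0 at the start. A ratchet drives it: the first 0.17 rad of a pull is idle, then the drum follows the lever and stays when the lever returns; one full stroke adds one count, 0.60 to 0.63 rad. A short stroke leaves it short of the count, a second stroke counts twice.
- tray: Green plastic tray for counted specimens, fixed, 260 (x) x 200 (y) x 18 mm high outside, walls and floor 4 mm thick. Origin: centre of its underside; z up. Two counted blocks lie in its +x half; its -x half is empty.
- counted_a_center (a point): Centre of a block already counted (brown beetle, 80 x 45 x 30 mm) in the +x half of the tray, its length along the tray's x to within 6 degrees. Leave it.
- counted_b_center (a point): The same for the second counted block (dark blue beetle).
- waiting_center (a point): Centre of a block of the same size (olive beetle) that waits on the far part of the table. Leave it.
- beaker: Glass beaker, 68 mm across, 90 mm high, on the far part of the table. Origin: centre of its underside.
- dropper: Amber dropper bottle, 40 mm across, 85 mm high, on the far part of the table. Origin: centre of its underside.
- needle: Black-handled dissecting needle, 145 mm long, 12 mm high, lying on the table. Origin: on its underside, between handle and needle.

How it is judged:
On the way, in this order (a step that is already met when the one before it is completed fails the run):
1. the lever is swung to its stop (value of joint lever above 0.74 rad).
2. the lever has sprung back (value of joint lever below 0.08 rad), for 0.1 s.
At the end, for the whole second after the job is handed in: the units drum stands one count on (turned 0.50 to 0.76 rad), the lever is back at rest (under 0.08 rad), and the block lies still and flat (within 7 degrees, right way up) on the floor of the tray with its centre not more than 30 mm past the tray's middle towards the counted blocks (value of joint count_wheel between 0.5 and 0.76 rad and value of joint lever below 0.08 rad and x of specimen_center in the frame of tray between -0.105 and 0.03 m and y of specimen_center in the frame of tray between -0.085 and 0.085 m and height (world z) of specimen_center between 0.014 and 0.026 m and angle between specimen_center's own z axis and vertical below 0.12 rad and linear speed of specimen below 0.02 m/s); the robot touches nothing.
It fails at once if the counter is clicked more than once (value of joint count_wheel above 0.95 rad).
It fails at once if the block is dropped or thrown into the tray (faster than 0.8 m/s close above its floor) (horizontal distance between specimen_center and tray below 0.15 m and height (world z) of specimen_center below 0.06 m and linear speed of specimen above 0.8 m/s).
It fails at once if the microscope is struck or leaned on with more than 25 N (contact force between any of the arm, the fingers and microscope above 25 N).
It fails at once if another specimen, the beaker, the bottle or the needle is shifted by more than 25 mm (distance of any of counted_a_center, counted_b_center, waiting_center, beaker, dropper, needle from where it was at the start of the episode above 0.025 m).
It also fails if it takes over 58 s, if anything falls off the work surface, if the arm or the gripper's body presses on something with over 40 N, if the wrist force passes 120 N, or if a joint passes its speed limit or range.

## Working session

There is one attempt and no reset: what is moved stays moved. The work goes in short steps, each a Python script; the robot and the scene stay as the last script left them, time stands still between calls to the robot, and variables do not carry over. Pictures are saved under pics/ and viewed, about 8 in all and at most 12, crops included, and the job is handed in when it is done.

```bash
ls; mkdir -p pics; cat > h.py <<'E'
import numpy as np, cv2
from station import env, effector, solver, viewer, workorder, search_frame, tip_of
np.set_printoptions(precision=4,suppress=True)
def snap(c,f):
    p,d=viewer.read_camera(c); cv2.imwrite('pics/'+f,p[:,:,::-1]); return p,d
def cloud(c,d,s=None):
    i=viewer.camera_info(c);K=np.array(i['intrinsics'])
    v,u=np.mgrid[:d.shape[0],:d.shape[1]]
    P=np.stack([(u-K[0,2])/K[0,0]*d,-(v-K[1,2])/K[1,1]*d,-d],-1)
    if 'eye' in i: return P@np.array(i['rotation']).T+np.array(i['eye'])
    T=np.array(i['T_tool_cam']); P=P@T[:3,:3].T+T[:3,3]
    return P@np.array(s['tcp_rot']).T+np.array(s['ee_pos'])
E
python3 - <<'E'
from h import *
print(env.sense())
for c in ('scene','side'):
    print(viewer.camera_info(c))
    p,d=snap(c,c+'0.png'); np.save(c+'0.npy',cloud(c,d))
    for n in ['specimen_center','microscope','scope_head','scope_knobs','counter','lever_axis','lever_knob','tray','counted_a_center','counted_b_center','waiting_center','beaker','dropper','needle']:
        r=tip_of(c,n); print(c,n,[(np.round(x['at'],3),round(x['score'],2)) for x in r[:3]])
print(env.sense()['t'])
E
```

```text
pics
{'t': 0.0, 'joint_positions': array([-1.345 ,  0.4684, -0.0116,  1.6036,  0.006 ,  1.0714, -0.0563]), 'joint_velocities': array([-0.0018, -0.0015,  0.0001,  0.0005, -0.0008,  0.0006,  0.0017]), 'tau': array([ -0.0003, -52.0578,  -0.0129, -24.3751,  -0.0567,   0.017 ,
         0.0002]), 'ee_pos': array([0.1725, 0.6261, 0.2136]), 'tcp_rot': array([[ 0.9641, -0.0004,  0.2656],
       [-0.2656, -0.0017,  0.9641],
       [ 0.0001, -1.    , -0.0018]]), 'wrist_force': array([ 1.0695,  0.3635, -0.1229]), 'moment': array([0.0405, 0.0134, 0.0391]), 'gripper_width': 0.09179523521838381}
{'intrinsics': array([[387.9839,   0.    , 279.7616],
       [  0.    , 387.9839, 208.1975],
       [  0.    ,   0.    ,   1.    ]]), 'eye': array([0.9753, 0.3996, 0.9977]), 'rotation': array([[-0.7456, -0.5377,  0.3936],
       [ 0.6664, -0.6027,  0.4389],
       [ 0.0012,  0.5896,  0.8077]])}
scene specimen_center [(array([0.507, 0.325, 0.047]), 0.78)]
scene microscope [(array([ 0.516,  0.324, -0.002]), 0.96)]
scene scope_head [(array([0.517, 0.326, 0.194]), 0.71)]
scene scope_knobs [(array([0.597, 0.01 ,
[... 1391 characters left out ...]
0.61), (array([ 0.519, -0.034,  0.002]), 0.61)]
side counter [(array([ 0.526, -0.302,  0.001]), 0.63)]
side lever_axis [(array([0.403, 0.335, 0.282]), 0.18)]
side lever_knob [(array([ 0.564, -0.364,  0.097]), 0.78), (array([0.597, 0.004, 0.021]), 0.47)]
side tray [(array([ 0.517, -0.035,  0.002]), 0.93), (array([ 0.515,  0.32 , -0.001]), 0.44)]
side counted_a_center [(array([0.596, 0.007, 0.021]), 0.61)]
side counted_b_center [(array([ 0.581, -0.084,  0.016]), 0.57)]
side waiting_center [(array([ 0.69 , -0.114,  0.016]), 0.78)]
side beaker [(array([ 0.7  ,  0.07 , -0.001]), 0.66)]
side dropper [(array([ 0.665, -0.219,  0.002]), 0.89)]
side needle [(array([ 0.473, -0.447,  0.004]), 0.55)]
1.5
```

View pics/scene0.png

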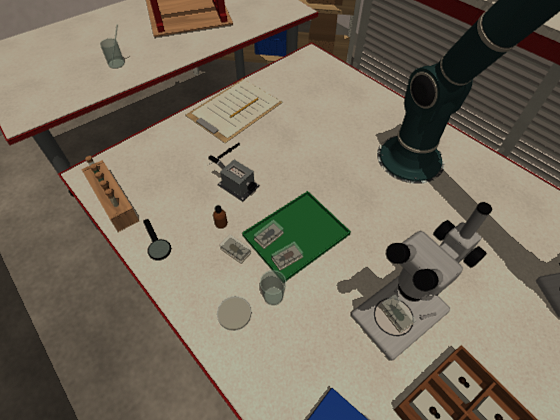

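View pics/side0.png

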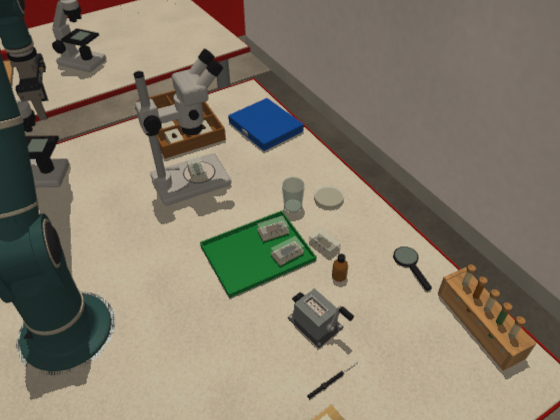

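The scene view shows the microscope at about (400,300), with the block on its stage at (395,312). The tray is at (297,235) with its empty half towards the robot, and the counter is at (238,178) with its lever knob at about (222,157). The networks agree with this, apart from some low or odd duplicates. Next I'll get yaws and sizes from the depth clouds.

```bash
cat > m.py <<'E'
from h import *
for c in ('scene','side'):
    P=np.load(c+'0.npy'); im=cv2.imread('pics/'+c+'0.png').astype(int); print(c)
    def sel(m,n):
        q=P[m]; r=cv2.minAreaRect(q[:,:2].astype(np.float32)*1000); print(' ',n,len(q),'rect',np.round(r[0],1),np.round(r[1],1),round(r[2],1),'zmed',np.round(np.percentile(q[:,2],[5,50,95]),4)); return q
    x,y,z=P[...,0],P[...,1],P[...,2]
    near=lambda a,b,r:(abs(x-a)<r)&(abs(y-b)<r)
    sel(near(.508,.325,.065)&(z>.050)&(z<.075),'block')
    sel(near(.508,.325,.045)&(z>.025)&(z<.040),'stage')
    sel((im[...,1]>im[...,2]*1.6)&(im[...,1]>im[...,0]*1.3)&near(.518,-.035,.17)&(z>-.01)&(z<.03),'tray')
    sel(near(.565,-.367,.035)&(z>.088)&(z<.12),'knob')
    sel(near(.526,-.304,.05)&(z>.066)&(z<.08),'housing top')
    sel(near(.46,.33,.2)&(z>.3)&(z<.7),'scope high')
s=env.sense()
for r,h in [(.45,.6),(.45,.65),(.5,.6),(.5,.7),(.4,.65)]:
    a=1.3; 
    R=lambda a:np.array([[np.cos(a-1.57),0,-np.sin(a-1.57)],[np.sin(a-1.57),0,np.cos(a-1.57)],[0,-1,0]])
    print(r,h,solver.inverse_kinematics([r*np.cos(a),r*np.sin(a),h],R(a)))
E
python3 m.py
```

```text
scene
  block 618 rect [511.1 326. ] [80.1 48.3] 79.4 zmed [0.0546 0.0613 0.0643]
  stage 487 rect [508. 325.] [89.9 89.9] 0.0 zmed [0.028  0.0314 0.036 ]
  tray 3941 rect [514.9 -35. ] [202.9 273.2] 86.1 zmed [0.0006 0.0041 0.0168]
  knob 66 rect [ 567.9 -365.7] [16.6 41.1] 18.9 zmed [0.0927 0.1038 0.1075]
  housing top 415 rect [ 531.6 -307.6] [69.2 94. ] 10.5 zmed [0.0672 0.0715 0.0751]
  scope high 3923 rect [497.2 325.8] [109.7 237.9] 84.3 zmed [0.3054 0.3597 0.4108]
side
  block 291 rect [511.7 324.7] [87.4 45.9] 79.0 zmed [0.053  0.0604 0.0644]
  stage 294 rect [507.6 324.5] [88.3 89.7] 88.8 zmed [0.0265 0.0305 0.0365]
  tray 4345 rect [520.5 -36.8] [206.4 262.3] 86.3 zmed [-0.0007  0.0037  0.0157]
  knob 134 rect [ 564.4 -368.3] [18.8 41.2] 15.2 zmed [0.0931 0.1033 0.1085]
  housing top 789 rect [ 530.  -309.1] [70.2 95.2] 9.5 zmed [0.0671 0.0711 0.0747]
  scope high 2291 rect [496.  323.1] [114.8 239. ] 83.3 zmed [0.3088 0.3578 0.4069]
0.45 0.6 [-1.3599 -0.0227 -0.014   1.3729 -0.0003  1.7915 -0.0732]
0.45 0.65 None
0.5 0.6 [-1.3613  0.0737 -0.0063  1.2737  0.0005  1.7942 -0.0666]
0.5 0.7 None
0.4 0.65 None
```

```bash
cat >> h.py <<'E'
def down(a):  # tool down, jaw (tool z) along heading a
    c,s=np.cos(a),np.sin(a); z=np.array([c,s,0]);y=np.array([0,0,-1.]); return np.stack([np.cross(y,z),y,z],1)
def tilt(a,t=np.radians(40)):  # approach leaning along heading a, jaw across
    u=np.array([np.cos(a),np.sin(a),0]); y=np.sin(t)*u-np.cos(t)*np.array([0,0,1]); z=np.array([np.sin(a),-np.cos(a),0])
    return np.stack([np.cross(y,z),y,z],1)
AB=np.radians(79.3); BC=np.array([.510,.325,.047]); RB=tilt(AB)
UB=np.array([np.cos(AB),np.sin(AB),0])
G=BC+.007*UB; G[2]=.042
TY=np.radians(-3.8); TC=np.array([.518,-.036,0]); RT=tilt(TY+np.pi/2)
E
cat > a.py <<'E'
from h import *
pol=lambda r,a,h:[r*np.cos(a),r*np.sin(a),h]
w1=solver.inverse_kinematics(pol(.5,1.3,.6),down(1.3-np.pi/2+np.pi/2*1-0.0) if 0 else down(1.3))
w1=solver.inverse_kinematics(pol(.5,1.3,.6),np.array([[np.cos(-.27),0,-np.sin(-.27)],[np.sin(-.27),0,np.cos(-.27)],[0,-1,0]]))
w2=np.array(w1); w2[0]=-.1
pre=G-.26*RB[:,1]
for n,p in [('pre',pre),('G',G)]: print(n,p,solver.inverse_kinematics(p,RB))
env.goto_joints(w1); env.goto_joints(w2)
s=env.sense(); print(s['t'],s['ee_pos'])
env.reach(pre,RB)
s=env.sense(); print(s['t'],s['ee_pos'],s['joint_positions'],s['wrist_force'])
p,d=snap('wrist','w1.png'); C=cloud('wrist',d,s); np.save('w1.npy',C)
print(tip_of('wrist','specimen_center'))
x,y,z=C[...,0],C[...,1],C[...,2]
q=C[(abs(x-.51)<.065)&(abs(y-.325)<.065)&(z>.05)&(z<.075)]
print(len(q),cv2.minAreaRect(q[:,:2].astype(np.float32)*1000),np.percentile(q[:,2],[5,50,95]) if len(q) else 0)
for n,pp in [('G',G),('place',TC+[-.055,0,.03])]: print(n,solver.inverse_kinematics(pp,RB if n=='G' else RT))
E
python3 a.py
```

```text
pre [0.4803 0.1677 0.2412] [-0.5954  0.204   0.6924  2.1716 -1.0232  1.033   0.5526]
G [0.5113 0.3319 0.042 ] [ 0.1826  0.7323 -0.623   2.0876 -1.1399  0.2468  0.663 ]
5.1417 [0.4996 0.0206 0.6   ]
6.5833 [0.4813 0.1679 0.2422] [-0.0333  0.1854  0.0549  2.1376 -0.9275  0.9308  0.4564] [ 1.2588 -0.3716 -0.1081]
[{'at': [0.511, 0.3269, 0.048], 'score': 0.64}]
2711 ((507.4920654296875, 325.866455078125), (80.854248046875, 44.97331237792969), 79.21526336669922) [0.059  0.0613 0.0625]
G [ 0.1916  0.7367 -0.6347  2.0871 -1.1202  0.2398  0.6469]
place [ 0.2601  0.6752  0.2207  2.0733 -0.9704  1.0109  1.1802]
```

```bash
python3 - <<'E'
from h import *
G=G+[-.0005,.001,0]
env.movel(G-.09*RB[:,1],RB,rate=.2)
env.movel(G,RB,rate=.1); s=env.sense(); print(s['t'],s['ee_pos'],s['wrist_force'],s['joint_positions'])
effector.grasp(25); s=env.sense(); print(s['t'],s['gripper_width'],s['wrist_force'])
env.movel(G+[0,0,.008],RB,rate=.05); s=env.sense(); print(s['t'],s['ee_pos'],s['gripper_width'],s['wrist_force'],s['moment'])
p,d=snap('side','side1.png'); snap('wrist','w2.png')
E
```

```text
8.7333 [0.5112 0.3324 0.0423] [-0.4232  0.9296 -0.1834] [ 0.1001  0.6964 -0.5198  2.0931 -1.2768  0.3076  0.7679]
9.5 0.04465027859263982 [-0.3927 -0.0785  0.5205]
9.8083 [0.5109 0.3328 0.0501] 0.044719184139159304 [-0.3873  0.0467 -1.739 ] [-0.8618  0.2042 -0.0285]
```

View pics/w2.png

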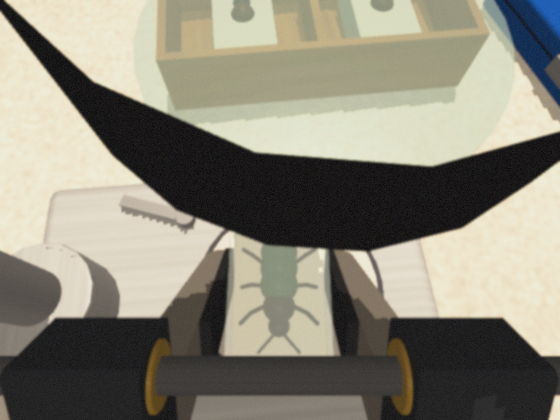

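The wrist view shows the beetle block between the pads at about (278,290), centred, with the head's dark arc above it. The grip width of 44.7 mm matches the block, so I'll carry it to the tray.

```bash
cat >> h.py <<'E'
cT,sT=np.cos(TY),np.sin(TY); RZ=np.array([[cT,-sT,0],[sT,cT,0],[0,0,1]])
PL=TC+RZ@np.array([-.055,.007,.0150])
E
python3 - <<'E'
from h import *
s=env.sense(); p=s['ee_pos']
env.movel(p-.23*RB[:,1],RB,rate=.2)
env.reach(PL+[0,0,.12],RT); s=env.sense(); print(s['t'],s['ee_pos'],s['gripper_width'],s['joint_positions'])
env.movel(PL+[0,0,.03],RT,rate=.15)
env.pause(.2)
for c in('side','scene'):
    p,d=snap(c,c+'2.png'); np.save(c+'2.npy',cloud(c,d)); print(tip_of(c,'specimen_center'))
    C=np.load(c+'2.npy');x,y,z=C[...,0],C[...,1],C[...,2]
print(env.sense()['ee_pos'],PL)
E
python3 - <<'E'
import cv2
a=cv2.imread('pics/side2.png')[190:310,180:340];b=cv2.imread('pics/scene2.png')[170:290,220:380]
cv2.imwrite('pics/c2.png',cv2.resize(cv2.hconcat([a,b]),None,fx=2.5,fy=2.5,interpolation=cv2.INTER_CUBIC))
E
```

```text
12.1333 [ 0.4638 -0.0237  0.1353] 0.04492504239511543 [ 0.4868  0.4657 -0.0853  2.0534 -0.7347  1.0335  0.8606]
[{'at': [0.464, -0.0332, 0.0536], 'score': 0.47}]
[{'at': [0.4593, -0.0324, 0.052], 'score': 0.79}, {'at': [0.5411, -0.3714, 0.0386], 'score': 0.23}]
[ 0.4638 -0.0255  0.0454] [ 0.4636 -0.0254  0.015 ]
```

View pics/c2.png

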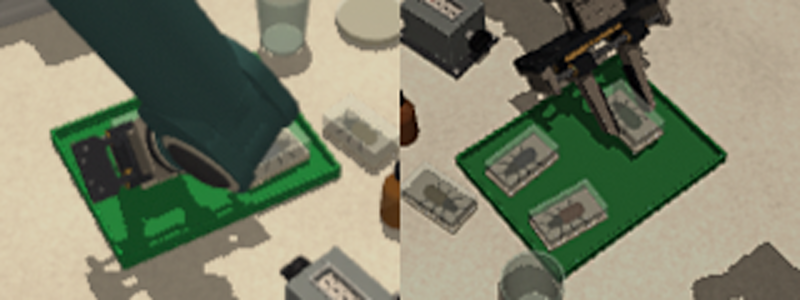

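The right crop shows the block held level at about (632,118), over the empty half and clear of the walls and the counted blocks. I'll check its tilt from the depth cloud, then lower it.

```bash
python3 - <<'E'
from h import *
C=np.load('scene2.npy');q=C.reshape(-1,3); im=cv2.imread('pics/scene2.png').reshape(-1,3).astype(int)
l=(q-[.463,-.0325,0])@RZ
k=(abs(l[:,0])<.018)&(abs(l[:,1])<.038)&(l[:,2]>.052)&(l[:,2]<.078)&(im.max(1)>60)
a=l[k]
for _ in range(3):
    co=np.linalg.lstsq(np.c_[a[:,:2],np.ones(len(a))],a[:,2],rcond=None)[0]; r=a[:,2]-np.c_[a[:,:2],np.ones(len(a))]@co; a=a[abs(r)<2*r.std()+1e-4]
print('top plane slopes,z',len(a),co,r.std())
env.movel(PL+[0,0,.006],RT,rate=.1); env.pause(.1); f0=env.sense()['wrist_force']
h=.006
while h>-.004:
    h-=.0015; env.movel(PL+[0,0,h],RT,rate=.04); s=env.sense(); df=s['wrist_force']-f0
    print(round(h,4),s['ee_pos'][2],df)
    if df[2]>2: break
effector.release(); s=env.sense(); print(s['t'],s['gripper_width'],s['wrist_force'])
env.movel(s['ee_pos']-.15*RT[:,1],RT,rate=.2)
s=env.sense(); p,d=snap('wrist','w3.png'); C=cloud('wrist',d,s); l=(C-TC)@RZ
m=(l[...,2]>.025)&(l[...,2]<.05)&(abs(l[...,0]+.055)<.06)&(abs(l[...,1])<.09)
q=l[m]; print(s['t'],len(q),cv2.minAreaRect(q[:,:2].astype(np.float32)*1000),np.percentile(q[:,2],[5,50,95])); print(tip_of('wrist','specimen_center'))
E
```

```text
top plane slopes,z 221 [-0.0023  0.0057  0.065 ] 0.0013729965177962339
0.0045 0.019709931932545787 [-0.5769  0.7636 -0.7157]
0.003 0.018002383241766604 [-0.4385 -0.3984 -0.5891]
0.0015 0.01640593666433953 [ 0.348   0.9706 -0.8147]
0.0 0.014896978226416224 [ 0.7975 -1.0639 -0.4449]
-0.0015 0.01394291943086464 [-1.7834 -1.9243  5.7114]
15.8417 0.09187486058192007 [-0.9829  0.6496  0.706 ]
16.7417 4931 ((-56.02973937988281, 0.2688026428222656), (80.48065948486328, 45.03508758544922), 89.84634399414062) [0.0322 0.0335 0.0346]
[{'at': [0.4653, -0.031, 0.0205], 'score': 0.89}]
```

View pics/w3.png

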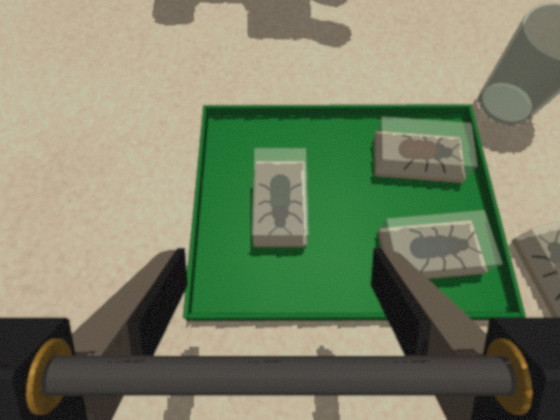

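The block lies flat at (280,203) in the picture, in the empty half. In the tray frame it is at (-56, 0) mm with its top at z = 33.5 mm. Next is the lever: I'll take a look from above it first.

```bash
python3 - <<'E'
from h import *
effector.grasp(20)
s=env.sense(); env.movel(s['ee_pos']+[0,0,.1],rate=.25)
cy=np.radians(12)
best=None
q0=s['joint_positions']
for a in (cy+np.pi/2,cy-np.pi/2):
    R=down(a); q=solver.inverse_kinematics([.62,-.38,.26],R); q2=solver.inverse_kinematics([.55,-.38,.08],R); print(q,q2)
    if q is not None and q2 is not None:
        c=np.abs(q-q0).max()
        if best is None or c<best[0]: best=(c,a)
a=best[1]; print('heading',a)
env.reach([.60,-.38,.26],down(a)); s=env.sense()
p,d=snap('wrist','w4.png'); C=cloud('wrist',d,s); print(s['t'],s['ee_pos'])
for n in('lever_knob','lever_axis','counter'): print(n,tip_of('wrist',n))
x,y,z=C[...,0],C[...,1],C[...,2]
for n,m in [('knob',(abs(x-.566)<.035)&(abs(y+.370)<.035)&(z>.092)&(z<.12)),('housing',(abs(x-.53)<.06)&(abs(y+.306)<.07)&(z>.066)&(z<.08))]:
    q=C[m]; print(n,len(q)); 
    if len(q)>20: print(cv2.minAreaRect(q[:,:2].astype(np.float32)*1000),np.percentile(q[:,2],[5,50,95]))
E
```

```text
[ 0.6525  0.585  -0.2376  1.3239  0.1375  1.2486  2.1897] [ 0.6812  0.6565 -0.1802  1.6376  0.1448  0.8606  2.2232]
[ 0.2752  0.58    0.3633  1.3565 -0.2072  1.2423 -0.7105] [ 0.259   0.6739  0.424   1.67   -0.342   0.8719 -0.5381]
heading 1.7802358370342162
19.9917 [ 0.5992 -0.3794  0.2584]
lever_knob [{'at': [0.564, -0.3687, 0.1001], 'score': 0.57}, {'at': [0.6688, -0.2151, 0.0019], 'score': 0.56}]
lever_axis [{'at': [0.5433, -0.3717, 0.0442], 'score': 0.73}]
counter [{'at': [0.5306, -0.3017, -0.002], 'score': 0.78}]
knob 857
((562.7457885742188, -367.2942810058594), (18.543386459350586, 40.79930114746094), 11.925692558288574) [0.0992 0.1052 0.1075]
housing 5895
((529.0747680664062, -309.1735534667969), (68.08881378173828, 95.62920379638672), 9.937631607055664) [0.067  0.072  0.0742]
```

View pics/w4.png

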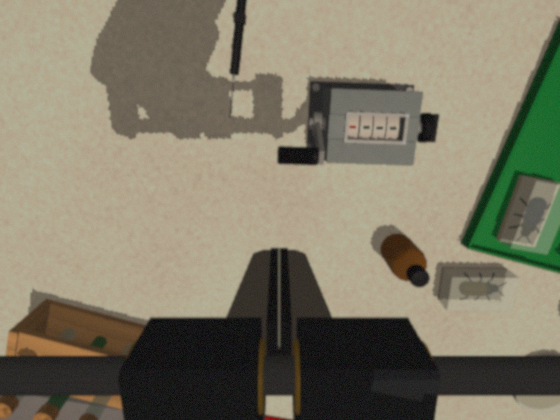

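The knob is at (298,155) with its arm on the housing side; nothing stands behind it and the image is aligned with the counter. I'll hook it from +x and pull with a force check.

```bash
python3 - <<'E'
from h import *
a=np.radians(11); cx=np.array([np.cos(a),np.sin(a),0]); cyv=np.array([-np.sin(a),np.cos(a),0]); ez=np.array([0,0,1.])
K=np.array([.564,-.368,0])-.008*cyv; R=down(a+np.pi/2)
at=lambda x,z:K+x*cx+z*ez
env.reach(at(.034,.14),R); env.movel(at(.034,.082),rate=.15); env.pause(.2)
s=env.sense(); f0=s['wrist_force']; print(s['t'],s['ee_pos'],f0)
f=lambda:(env.sense()['wrist_force']-f0)@cx
for x in(.02,.01,0,-.01,-.018): env.movel(at(x,.082),rate=.08); print(x,f())
x=-.018
while x>-.045:
    x-=.002; env.movel(at(x,.082),rate=.04); g=f(); print(round(x,3),g,(env.sense()['ee_pos']-K)@cx)
    if g>12: break
p,d=snap('scene','lev.png'); print('at stop',tip_of('scene','lever_knob'))
env.movel(at(.034,.082),rate=.12); env.pause(.3); print('back',f())
env.movel(at(.034,.25),rate=.2); print(env.sense()['t'])
s=env.sense();p,d=snap('wrist','w5.png'); print(tip_of('wrist','lever_knob'))
E
```

```text
21.475 [ 0.5998 -0.3699  0.0837] [1.1348 0.0805 0.2138]
0.02 -1.7423981945453004
0.01 4.656551006881493
0 5.700543252671698
-0.01 4.680375616299688
-0.018 4.339695067674754
-0.02 5.1904203912130376 -0.01704065466930024
-0.022 4.366776134766727 -0.019114616221091188
-0.024 4.2891320061953815 -0.02123236062300141
-0.026 4.9699938731904805 -0.02334075676508385
-0.028 4.643771061266144 -0.02540911288366262
-0.03 5.728750232718169 -0.027407375327204206
-0.032 6.77827672575019 -0.029369991987637276
-0.034 8.69625808755808 -0.030078801639405132
-0.036 13.434408628298643 -0.030237954764435637
at stop [{'at': [0.5168, 0.3224, 0.0008], 'score': 0.74}, {'at': [0.5179, -0.3805, 0.0997], 'score': 0.59}]
back -0.9888730284533743
27.25
[{'at': [0.5626, -0.3709, 0.0961], 'score': 0.91}]
```

The pull hit a hard stop: the finger halted at -30.2 mm against -30 expected, and force rose to 13 N. The knob moved about 47 mm and is now back at rest. One last look.

```bash
python3 - <<'E'
from h import *
a,_=snap('side','s5.png'); 
for n in('specimen_center','counted_a_center','counted_b_center','waiting_center','beaker','dropper','needle'): print(n,[(np.round(r['at'],3),round(r['score'],2)) for r in tip_of('side',n)[:2]])
w=cv2.imread('pics/w5.png'); s=cv2.imread('pics/s5.png')[130:420,140:420]
cv2.imwrite('pics/f.png',cv2.hconcat([cv2.resize(w,(480,360)),s[:,:][:290] if 0 else cv2.resize(s,(320,360))]))
E
```

```text
specimen_center [(array([ 0.464, -0.035,  0.02 ]), 0.6)]
counted_a_center [(array([0.596, 0.006, 0.021]), 0.92)]
counted_b_center [(array([ 0.585, -0.083,  0.018]), 0.77)]
waiting_center [(array([ 0.687, -0.114,  0.015]), 0.79), (array([ 0.587, -0.086,  0.016]), 0.56)]
beaker [(array([ 0.699,  0.065, -0.003]), 0.79)]
dropper [(array([ 0.664, -0.219, -0.002]), 0.85), (array([0.516, 0.325, 0.199]), 0.68)]
needle [(array([ 0.47 , -0.451,  0.005]), 0.62), (array([0.598, 0.007, 0.023]), 0.33)]
```

View pics/f.png

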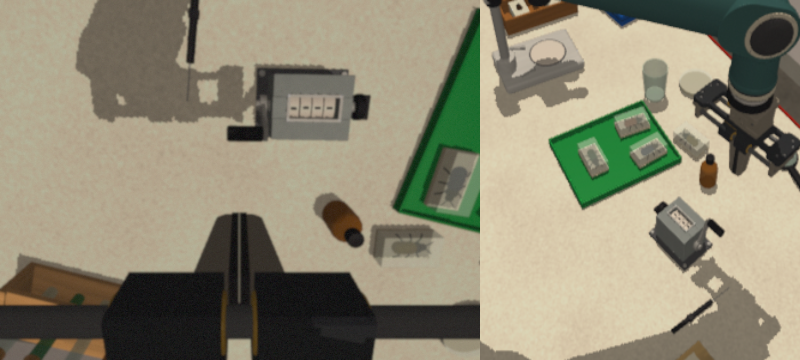

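The lever is back at rest at (245,133), the block lies in the tray at (593,158), the stage is empty, and everything else is where it was. Handing in.

```bash
python3 -c "
from h import *
print(workorder.finish_job(), env.sense()['t'])"
```

```text
the job is handed in; nothing more can be done
the job is handed in; nothing more can be done
```

The beetle block is counted and the stage is clear; I handed the job in at about 27.5 s on the robot's clock, and no verdict came back.

- **Block:** I gripped it at a 40° tilt from the microscope's +x side and lowered it until it touched the tray floor. After release the wrist camera put it at x = -56 mm, y = 0 in the tray frame. Its top was level at about 33.5 mm, which matches a flat block on the floor.
- **Counter:** I hooked the lever once with shut fingers and pulled until the finger stopped at -30.2 mm (predicted -30 mm) and the force reached 13 N. I then moved the finger back and the knob returned to its rest place.
- **Other objects:** the other blocks, the beaker, the bottle and the needle all measured within about 6 mm of where they started. The wrist force stayed low near the microscope, and the arm ended clear of everything.

**Not confirmed:** I could not read the drum angle directly, so the single count rests on the full stroke and the return. A few network results were wrong (for example a second "dropper" at the microscope head), and I discarded them against the pictures and the depth data. The counter's yaw came out between 10° and 13° in most measurements (15° to 19° from the knob's outline in the first two views), and I used 11°.

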